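Fetch the candle tin from behind the bottles

ROBOT

A 6-joint arm with a two-finger parallel gripper is mounted at the origin on the work surface. World frame = base frame: x ahead of the robot, y to its left, z up, the work surface at z = 0. Lengths are in mm, angles in rad, forces in N, time in s.
With the tool pointing down it reaches from about 275 to 825 mm from the base axis. Payload 4.9 kg.
Tool frame: the origin (TCP) lies at the very end of the fingers, on their centre line; the grasp point (between the pads) lies 19 mm behind it; z points along the fingers, y is the line along which they close (so a half turn about z gives the same grasp; the last joint's range is limited). The gripper opens to 85 mm and grips with 20 to 120 N. Pads are 22 mm wide; open, the fingers measure 114 mm over their backs; the gripper's body (76 mm by 85 mm) begins 54 mm behind the grasp point. The pads swing forward as they close: fully open they stand 13 mm farther back than shut.
Start: joints at [1.071, 0.326, -0.193, 1.052, 0, 1.437], TCP at [196.729, 513.631, 231.281] pointing down, gripper open.
Joint ranges: [-2.65, 2.65], [-0.97, 1.79], [-1.3, 1.35], [-1.93, 2.1], [-1.47, 1.37], [-3.14, 3.14]. Speed limits (rad/s): [2.57, 2.57, 3.14, 3.14, 3.14, 3.14].

INTERFACE

Orientations are given as [roll, pitch, yaw] about the fixed x, y, z axes, in that order (R = Rz(yaw) Ry(pitch) Rx(roll)).
In Python, from bench import bot, solve_ik, imaging gives the robot as it stands. Calls block until the motion is done:
- bot.move_ptp(position, orientation): joint-space move of the TCP to a pose.
- bot.movel(position, rot=None, max_speed=150, threshold=None): straight line of the TCP; rot=None keeps the orientation; max_speed is the mean speed in mm/s. With threshold (N) it stops when the force on the tool has changed by that much, and returns True; else False.
- bot.move_j(angles): joint-space move.
- bot.grip(opening, effort=None): opening from 0.0 (shut) to 1.0 (fully open); effort is the grip in N (None keeps the last); returns when the fingers have stopped.
- bot.dwell(seconds).
- solve_ik(position, orientation): joint angles nearest the present ones, or None.
- bot.get_state(): the state.
- imaging.capture(name): name is "side" or "top" or "wrist"; returns the picture (384x512x3 uint8, blue, green, red); there is no depth.
- imaging.camera_model(name): a dict with "K" (3x3 intrinsics, pixels), "position" and "rotation" of the camera in the world. Camera axes: x right, y up, looking along -z (the intrinsics and any distortion apply to the point x, -y, -z); pixel columns grow to the right and rows downward; lengths in mm; the calibration is good to about 2 mm. A picture is of the moment at which its call begins: read the wrist's pose just before it. camera_model takes no time and is no camera call; for the wrist camera it gives the pose at the moment of the call.
A pose or a line that the arm cannot do raises bot.IKError and nothing moves.
- bot.sign_off(): hands the job in; it is judged then, once.
The state is a dict: "t": time; "qpos": joint angles; "joint_velocities": joint speeds; "effort": joint torques, N m; "tcp_pos": TCP position; "orientation": TCP orientation; "contact_force": force on the tool from outside, world axes, zero at the start; "wrist_torque": the same for the moment, N m; "opening": opening from 0.0 (shut) to 1.0 (fully open); "gripper_force": force on a finger pad.
Only numpy, scipy, OpenCV 4.12 (cv2) and the standard library are available. Lean on these libraries where they do the work, as an engineer would, in place of code of your own. Each camera call takes 0.05 s, during which the arm holds its last target. There are 200 camera calls.

TASK

A customer wants the pink candle tin that stands behind the three diffuser bottles on the display: first clear all three bottles into the dark side tray, then set the tin into the round recess of the white gift tray. After that put each bottle back on the display, standing fully on the coaster of its own colour (they may have stood on the wrong ones). Keep everything upright, set it down gently without dropping it, and leave the grey jar alone.

Things in the scene. Friction and masses are not known exactly. Their poses are not given: they have to be found in the camera images.
- bottle_orange: loose glass diffuser bottle, orange, with a gold cap with a dot of the same colour on top. Total height 116 mm: body diameter 42 up to 70 mm, neck diameter 22 from 70 to 82 mm, cap diameter 32 from 82 to 116 mm (take it by the cap, from above). About 0.16 kg. Origin: centre of its underside; z up. At the start it stands on one of the three coasters, not necessarily its own
- bottle_green: loose glass diffuser bottle, green, with a gold cap with a dot of the same colour on top. Total height 116 mm: body diameter 42 up to 70 mm, neck diameter 22 from 70 to 82 mm, cap diameter 32 from 82 to 116 mm (take it by the cap, from above). About 0.16 kg. Origin: centre of its underside; z up. At the start it stands on one of the three coasters, not necessarily its own
- bottle_purple: loose glass diffuser bottle, purple, with a gold cap with a dot of the same colour on top. Total height 116 mm: body diameter 42 up to 70 mm, neck diameter 22 from 70 to 82 mm, cap diameter 32 from 82 to 116 mm (take it by the cap, from above). About 0.16 kg. Origin: centre of its underside; z up. At the start it stands on one of the three coasters, not necessarily its own
- coaster_orange: fixed flat round orange coaster, diameter 64 mm, 4 mm thick, home of the orange bottle, on the wooden display board (170 x 210 mm, 12 mm thick). Origin: centre of its underside, so its top is 4 mm above it. The three coasters lie around the tin, each 64 mm from it, centres 90 mm or more apart
- coaster_green: fixed flat round green coaster, diameter 64 mm, 4 mm thick, home of the green bottle, on the wooden display board (170 x 210 mm, 12 mm thick). Origin: centre of its underside, so its top is 4 mm above it. The three coasters lie around the tin, each 64 mm from it, centres 90 mm or more apart
- coaster_purple: fixed flat round purple coaster, diameter 64 mm, 4 mm thick, home of the purple bottle, on the wooden display board (170 x 210 mm, 12 mm thick). Origin: centre of its underside, so its top is 4 mm above it. The three coasters lie around the tin, each 64 mm from it, centres 90 mm or more apart
- tin: loose closed candle tin, pink with a thin gold band and a white dot on the lid, diameter 54 mm, 40 mm high, about 0.12 kg, standing on the display board behind and between the bottles, with only 16 mm between it and each bottle, so that a gripper does not get at it until they are gone. Origin: centre of its underside; z up
- side_tray: fixed dark wooden open tray, outside 240 mm along its x, 120 mm along its y, 16 mm high, walls and floor 5 mm thick (inner floor 230 x 110 mm, 5 mm above the origin). Origin: centre of its underside. Empty at the start
- gift_tray: fixed white square gift tray, 130 x 130 mm, 16 mm high, with a round recess in its middle, 75 mm in diameter and 8 mm deep (recess floor 8 mm above the origin). Origin: centre of its underside. Empty at the start
- jar: bystander: loose grey candle jar with a dark lid, diameter 74 mm, 82 mm high, at the far side of the work. Origin: centre of its underside. Leave it alone

How it is judged (in metres and radians):
On the way, in this order (a step that is already met when the one before it is completed fails the run):
1. all three bottles stand upright in the side tray (x of bottle_orange in the frame of side_tray between -0.102 and 0.102 m and y of bottle_orange in the frame of side_tray between -0.042 and 0.042 m and z of each of bottle_orange, bottle_green, bottle_purple in the frame of side_tray below 0.012 m and angle between each of bottle_orange, bottle_green, bottle_purple's own z axis and vertical below 0.12 rad and x of bottle_green in the frame of side_tray between -0.102 and 0.102 m and y of bottle_green in the frame of side_tray between -0.042 and 0.042 m and x of bottle_purple in the frame of side_tray between -0.102 and 0.102 m and y of bottle_purple in the frame of side_tray between -0.042 and 0.042 m), for 0.2 s.
2. the tin sits flat in the gift tray's recess, let go, while all three bottles still stand in the side tray (all of step 1 and horizontal distance between tin and gift_tray below 0.013 m and z of tin in the frame of gift_tray below 0.0115 m and angle between tin's own z axis and vertical below 0.1 rad and contact force between the fingers and tin below 0.1 N), for 0.2 s.
At the end, for the whole second after the job is handed in: Each bottle stands upright (within 0.1 rad) and at rest on the coaster of its own colour, its centre within 13 mm of the coaster's, and the tin sits flat (within 0.1 rad) and at rest on the floor of the gift tray's recess, within 13 mm of its centre (horizontal distance between bottle_orange and coaster_orange below 0.013 m and z of bottle_orange in the frame of coaster_orange below 0.008 m and angle between each of bottle_orange, bottle_green, bottle_purple, tin's own z axis and vertical below 0.1 rad and linear speed of each of bottle_orange, bottle_green, bottle_purple, tin below 0.03 m/s and horizontal distance between bottle_green and coaster_green below 0.013 m and z of bottle_green in the frame of coaster_green below 0.008 m and horizontal distance between bottle_purple and coaster_purple below 0.013 m and z of bottle_purple in the frame of coaster_purple below 0.008 m and horizontal distance between tin and gift_tray below 0.013 m and z of tin in the frame of gift_tray below 0.0115 m); the robot touches nothing.
It fails at once if the grey jar is shifted by more than 20 mm (distance of jar from where it was at the start of the episode above 0.02 m).
It fails at once if a bottle or the tin is tipped (beyond 35 degrees) (angle between any of tin, bottle_orange, bottle_green, bottle_purple's own z axis and vertical above 0.6 rad).
It fails at once if a bottle or the tin is dropped (moves faster than 0.6 m/s out of the fingers: about 18 mm of free fall) ((linear speed of tin above 0.6 m/s and contact force between the fingers and tin below 0.01 N) or (linear speed of bottle_orange above 0.6 m/s and contact force between the fingers and bottle_orange below 0.01 N) or (linear speed of bottle_green above 0.6 m/s and contact force between the fingers and bottle_green below 0.01 N) or (linear speed of bottle_purple above 0.6 m/s and contact force between the fingers and bottle_purple below 0.01 N)).
It also fails if it takes over 144 s, if anything falls off the work surface, if the arm or the gripper's body presses on something with over 40 N, if the wrist force passes 120 N, or if a joint passes its speed limit or range.

## Working session

There is one attempt and no reset: what is moved stays moved. The work goes in short steps, each a Python script; the robot and the scene stay as the last script left them, time stands still between calls to the robot, and variables do not carry over. Pictures are saved under pics/ and viewed, at most 14 in all, crops included, and the job is handed in when it is done.

```bash
mkdir -p pics
python3 - <<'E'
from bench import bot, imaging
import cv2
for n in ("top","side"):
    im=imaging.capture(n); cv2.imwrite(f"pics/{n}0.png",im)
    m=imaging.camera_model(n); print(n,m)
s=bot.get_state(); print(s["t"],s["tcp_pos"],s["orientation"],s["opening"])
E
```

```text
top {'K': array([[388.22595129,   0.        , 253.956975  ],
       [  0.        , 388.22595129, 183.39489557],
       [  0.        ,   0.        ,   1.        ]]), 'position': array([534.94524167,  14.58787989, 894.76725481]), 'rotation': array([ 0.08779092, -0.02006374, -1.56475899])}
side {'K': array([[366.3792784 ,   0.        , 255.12486996],
       [  0.        , 366.3792784 , 195.65387606],
       [  0.        ,   0.        ,   1.        ]]), 'position': array([ 160.59003425, -565.44761181,  476.90115194]), 'rotation': array([ 1.04574241,  0.01383215, -0.67847859])}
0.1 [196.47738802 513.13744411 230.59595904] [-3.14003270e+00 -1.86838259e-04  2.77577949e+00] 0.9989335187105358
```

```bash
python3 -c "
import cv2
cv2.imwrite('pics/top0b.png',cv2.resize(cv2.imread('pics/top0.png'),(800,600),interpolation=cv2.INTER_CUBIC))"; ls
```

```text
pics
```

View pics/top0b.png

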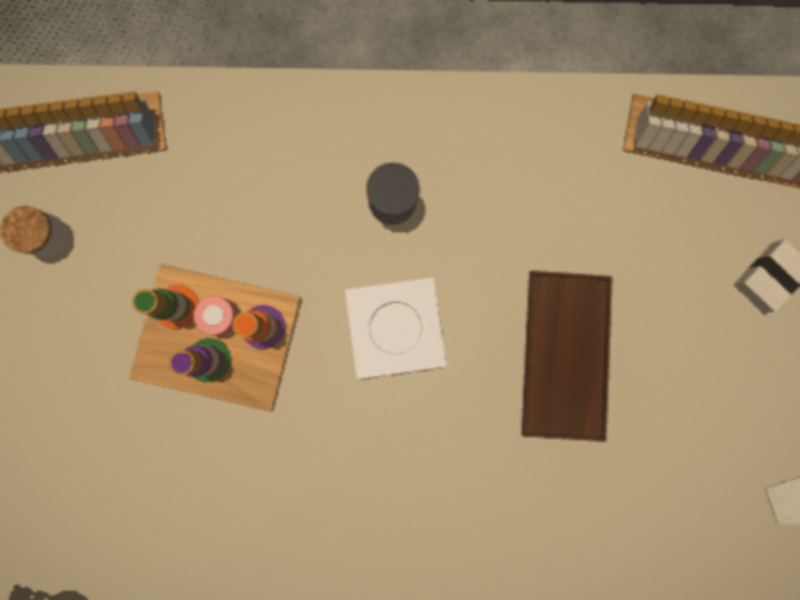

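View pics/side0.png

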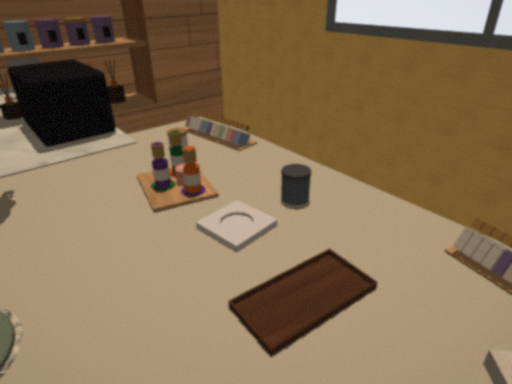

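The top view (in 800x600 pixels) shows the green bottle on the orange coaster (cap 146,301), purple on green (183,362) and orange on purple (246,325). The tin's dot is at 213,316, the gift recess at 396,328, the side tray at about 567,356 and the jar at 393,190. I'll enlarge it and turn these into world positions.

```bash
cat > h.py <<'E'
import numpy as np, cv2
from scipy.spatial.transform import Rotation as R
from bench import bot, solve_ik, imaging
def ray(m,uv):
    K=m["K"]; d=np.array([(uv[0]-K[0,2])/K[0,0],-(uv[1]-K[1,2])/K[1,1],-1.0])
    return R.from_euler("xyz",m["rotation"]).apply(d) if np.shape(m["rotation"])==(3,) else m["rotation"]@d
def p2w(m,uv,z):
    d=ray(m,uv); c=m["position"]; return c+d*(z-c[2])/d[2]
E
python3 - <<'E'
from h import *
m=imaging.camera_model("top"); s=1.5625
P={"cap_green":(146,301,128+4),"cap_purple":(183,362,132),"cap_orange":(246,325,132),"tin":(213,316,52),"gift":(396,328,16),
"board1":(162,265,12),"board2":(301,296,12),"board3":(273,410,12),"board4":(131,379,12),
"g1":(346,289,16),"g2":(434,278,16),"g3":(445,368,16),"g4":(357,378,16),
"t1":(530,271,16),"t2":(612,276,16),"t3":(605,440,16),"t4":(522,436,16),"jar":(393,185,82)}
for k,(u,v,z) in P.items(): print(k,p2w(m,((u+.5)/s-.5,(v+.5)/s-.5),z).round(1))
im=cv2.imread("pics/top0.png")
cv2.imwrite("pics/crop1.png",cv2.resize(im[160:270,78:203],None,fx=5.4,fy=5.4,interpolation=cv2.INTER_CUBIC))
E
```

```text
cap_green [582.  313.4 132. ]
cap_purple [506.5 264.7 132. ]
cap_orange [552.8 188.2 132. ]
tin [566.8 252.1  52. ]
gift [552.7  -1.4  16. ]
board1 [642.  339.5  12. ]
board2 [598.3 137.1  12. ]
board3 [434.6 173.7  12. ]
board4 [477.5 377.   12. ]
g1 [608.7  71.6  16. ]
g2 [625.8 -56.3  16. ]
g3 [495.6 -72.3  16. ]
g4 [480.8  54.1  16. ]
t1 [ 637.2 -197.1   16. ]
t2 [ 630.8 -317.9   16. ]
t3 [ 394.5 -301.8   16. ]
t4 [ 399.7 -182.5   16. ]
jar [746.1   5.1  82. ]
```

View pics/crop1.png

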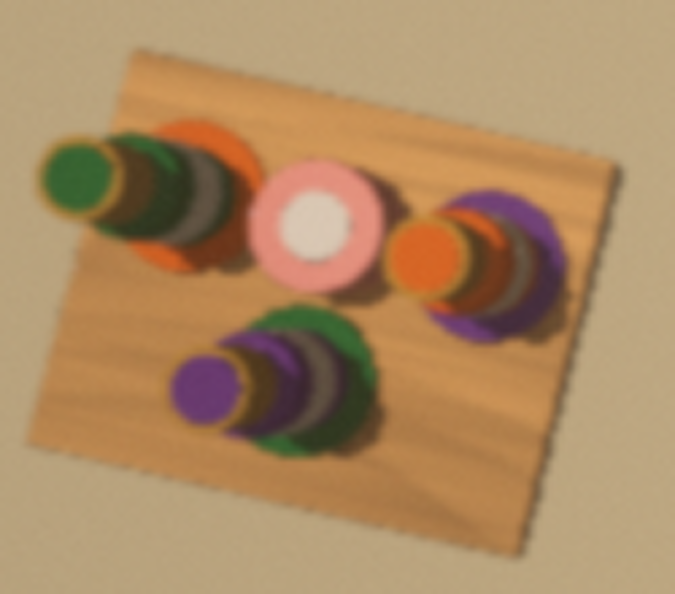

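The crop (5.4x, offset 78,160) shows cap centres at green 79,178, purple 208,390 and orange 427,258, with the tin dot at 315,225. The sizes check out: trays 129 and 120x238 mm, tin to bottles about 64 mm. So I'll act on these and move the purple bottle first.

```bash
cat >> h.py <<'E'
O=[np.pi,0,np.pi]      # fingers close along world y
ZT=250; DZ=76          # travel height; TCP above a bottle's underside
TRAY=np.array([515.5,-249.8]); TYAW=np.arctan2(-15.6,237)
GIFT=np.array([552.7,-1.0])
def slot(i): return TRAY+70*(i-1)*np.array([np.cos(TYAW),np.sin(TYAW)])
def go(p,z,v=250,**k): return bot.movel([p[0],p[1],z],rot=O,max_speed=v,**k)
def pick(p,z,op=0.75,zt=ZT):
    """z: TCP height of the grasp"""
    bot.grip(op); go(p,zt,300); go(p,z,150); bot.grip(0.0,effort=40)
    s=bot.get_state(); print("grip",round(s["opening"],3),round(s["gripper_force"],1))
    go(p,z+15,50); go(p,zt,200)
    s=bot.get_state(); print("lifted",round(s["opening"],3),s["contact_force"].round(1) if hasattr(s["contact_force"],'round') else s["contact_force"],"t",s["t"])
def place(p,z,op=0.75,zt=ZT):
    """z: TCP height expected at contact"""
    go(p,zt,250); go(p,z+8,150); bot.dwell(0.2)
    hit=go(p,z-4,15,threshold=2.5)
    print("placed",hit,np.round(bot.get_state()["tcp_pos"],1),"expected",z)
    bot.grip(op); go(p,zt,200)
    print("t",bot.get_state()["t"])
E
python3 - <<'E'
from h import *
m=imaging.camera_model("top")
f=lambda u,v,z:p2w(m,(78+(u+.5)/5.4-.5,160+(v+.5)/5.4-.5),z).round(1)
B=dict(green=f(79,178,132),purple=f(208,390,132),orange=f(427,258,132),tin=f(315,225,52)); print(B)
bot.move_ptp([B["purple"][0],B["purple"][1],ZT],O)
cv2.imwrite("pics/w0.png",imaging.capture("wrist")); print(imaging.camera_model("wrist"),bot.get_state()["t"],bot.get_state()["qpos"])
E
```

```text
{'green': array([581.8, 315.4, 132. ]), 'purple': array([505.9, 266.3, 132. ]), 'orange': array([553.7, 189.4, 132. ]), 'tin': array([568.6, 252.6,  52. ])}
{'K': array([[296.13979666,   0.        , 260.67693391],
       [  0.        , 296.13979666, 197.88783214],
       [  0.        ,   0.        ,   1.        ]]), 'position': array([425.24701031, 266.97541568, 392.74981541]), 'rotation': array([-3.17244953e-01, -1.38916591e-03,  1.57217958e+00])} 1.625 [ 3.57136670e-01  3.55293367e-01 -1.01958066e-01  1.11381381e+00
  3.30033623e-04  3.55682665e-01]
```

View pics/w0.png

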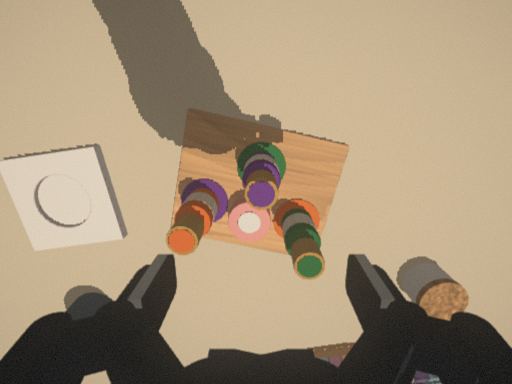

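The wrist view shows the purple cap at 262,194, orange at 182,241, green at 309,266, the tin dot at 249,223 and the gift recess at 64,200. It makes a good cross-check.

Run:
```python
from h import *
m=imaging.camera_model("wrist")
for k,u in dict(purple=(262,194,132),orange=(182,241,132),green=(309,266,132),tin=(249,223,52),gift=(64,201,16)).items(): print(k,p2w(m,u[:2],u[2]).round(1))
P=np.mean([p2w(m,(262,194),132)[:2],[505.9,266.3]],0); print(P)
if np.linalg.norm(P-[505.9,266.3])<5:
    pick(P,16+DZ); place(slot(0),5+DZ)
    go(slot(1),ZT)
    cv2.imwrite("pics/top1.png",imaging.capture("top"))
```

```text
purple [507.1 268.7 132. ]
orange [555.1 191.  132. ]
green [582.7 316.  132. ]
tin [570.1 253.1  52. ]
gift [553.6   3.7  16. ]
[506.49127844 267.48586496]
grip 0.364 39.3
lifted 0.365 [ 0.2 -0.5 -1.5] t 5.1333
placed True [ 445.6 -245.3   81.8] expected 81
t 10.725
```

Run:
```python
from h import *
for i,p in ((1,(554.4,190.2)),(2,(582.2,315.7))):
    pick(np.array(p),16+DZ); place(slot(i),5+DZ)
im=imaging.capture("top")
a=cv2.resize(im[160:270,78:203],None,fx=3.2,fy=3.2,interpolation=cv2.INTER_CUBIC)
b=cv2.resize(im[160:300,215:405],None,fx=2,fy=2,interpolation=cv2.INTER_CUBIC)
out=np.zeros((352,800,3),np.uint8); out[:a.shape[0],:400]=a; out[:280,410:790]=b
cv2.imwrite("pics/top2.png",out)
```

```text
grip 0.365 39.4
lifted 0.364 [-0.4  0.1 -2.4] t 15.9583
placed True [ 515.5 -249.9   81.9] expected 81
t 21.25
grip 0.367 39.6
lifted 0.363 [-0.6 -0.6 -2. ] t 26.425
placed True [ 585.3 -254.5   82. ] expected 81
t 32.225
```

View pics/top2.png

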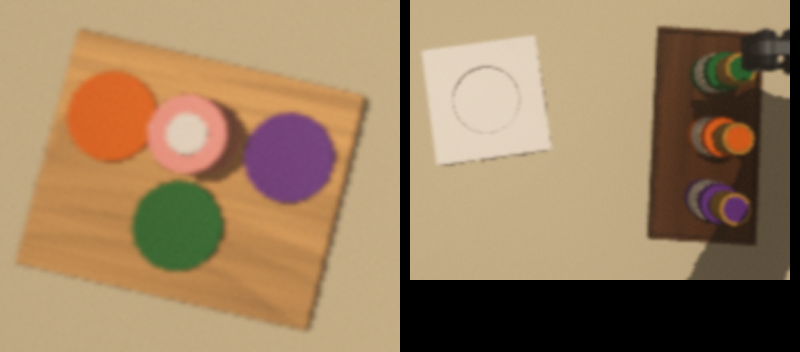

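All three bottles stand upright in the tray. In the left crop (3.2x) the coaster centres are orange 112,116, purple 290,158 and green 178,226, and the tin is at 187,133. In the right crop (2x) the recess centre is at 486,100. The tin is next.

Run:
```python
from h import *
m=imaging.camera_model("top")
f=lambda u,v,z:p2w(m,(78+(u+.5)/3.2-.5,160+(v+.5)/3.2-.5),z)[:2].round(1)
for k,a in dict(orange=(112,116,16),purple=(290,158,16),green=(178,226,16),tin=(187,133,52)).items(): print(k,f(*a))
g=p2w(m,(215+76.5/2-.5,160+100.5/2-.5),16)[:2]; print("gift",g)
t=np.mean([f(187,133,52),[568.6,252.6],[570.1,253.1]],0)
g=np.mean([g,[552.7,-.8],[553.6,3.7]],0); print(t,g)
pick(t,22,op=0.97,zt=200); place(g,18,op=0.97,zt=200)
go([450,150],320)
cv2.imwrite("pics/w1.png",imaging.capture("wrist")); m=imaging.camera_model("wrist"); print(m)
```

```text
orange [581.7 315.2]
purple [553.  189.8]
green [505.1 266.5]
tin [568.6 252.3]
gift [ 5.52622893e+02 -2.12141174e-01]
[569.1        252.66666667] [552.97429762   0.89595294]
grip 0.616 42.3
lifted 0.618 [ 0.2  0.5 -1.5] t 37.5917
placed True [553.    0.8  19.1] expected 18
t 42.2583
{'K': array([[296.13979666,   0.        , 260.67693391],
       [  0.        , 296.13979666, 197.88783214],
       [  0.        ,   0.        ,   1.        ]]), 'position': array([370.18734538, 149.41529782, 461.82445462]), 'rotation': array([-3.15945784e-01, -5.79181585e-04,  1.56976605e+00])}
```

View pics/w1.png

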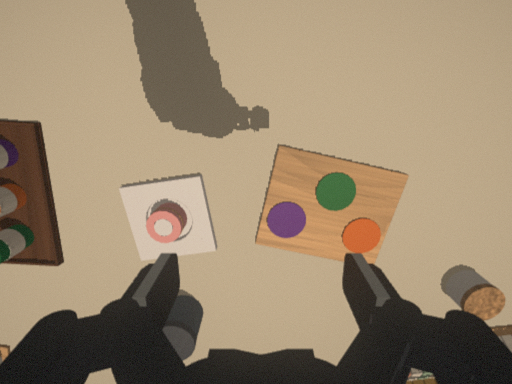

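The wrist view shows the tin in the recess with its lid at 163,227. The tray corners are at (122,186), (201,175), (216,248) and (140,260), and the coasters are green 336,191, purple 286,219 and orange 361,236. I'll check the numbers before placing the bottles.

Run:
```python
from h import *
m=imaging.camera_model("wrist"); f=lambda u,v,z:p2w(m,(u,v),z)[:2].round(1)
print("tin",f(163,227,48),"gift",np.mean([f(u,v,16) for u,v in ((122,186),(201,175),(216,248),(140,260))],0))
W=dict(green=f(336,191,16),purple=f(286,219,16),orange=f(361,236,16)); print(W)
T=dict(orange=[581.7,315.2],purple=[553,189.8],green=[505.1,266.5])
S=dict(purple=slot(0),orange=slot(1),green=slot(2))
for c in ("orange","green","purple"):
    if np.linalg.norm(W[c]-T[c])>6: print("mismatch",c); break
    pick(S[c],5+DZ); place((W[c]+T[c])/2,16+DZ)
go([450,100],320)
cv2.imwrite("pics/w2.png",imaging.capture("wrist"))
cv2.imwrite("pics/top3.png",cv2.resize(imaging.capture("top")[150:280,70:300],None,fx=3.4,fy=3.4,interpolation=cv2.INTER_CUBIC))
```

```text
tin [551.8   1.1] gift [551.425   2.25 ]
{'green': array([504.7, 268. ]), 'purple': array([552. , 190.6]), 'orange': array([582.4, 315.4])}
grip 0.364 39.6
lifted 0.367 [-1.   0.1 -1.2] t 48.2083
placed True [582.  315.3  92.9] expected 92
t 53.8833
grip 0.366 39.7
lifted 0.367 [-0.4  0.5 -2.6] t 59.1833
placed True [504.8 267.3  92.9] expected 92
t 64.6833
grip 0.363 39.4
lifted 0.37 [-0.5 -0.  -1.5] t 69.8
placed True [552.4 190.2  92.7] expected 92
t 74.9917
```

View pics/w2.png

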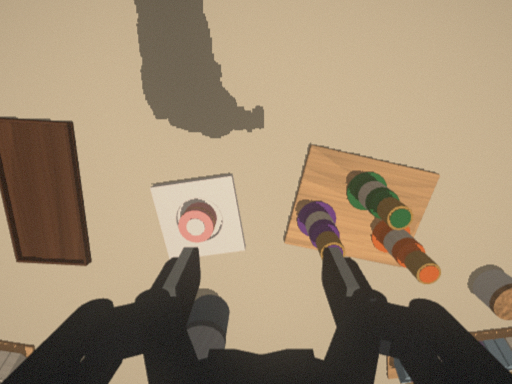

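View pics/top3.png

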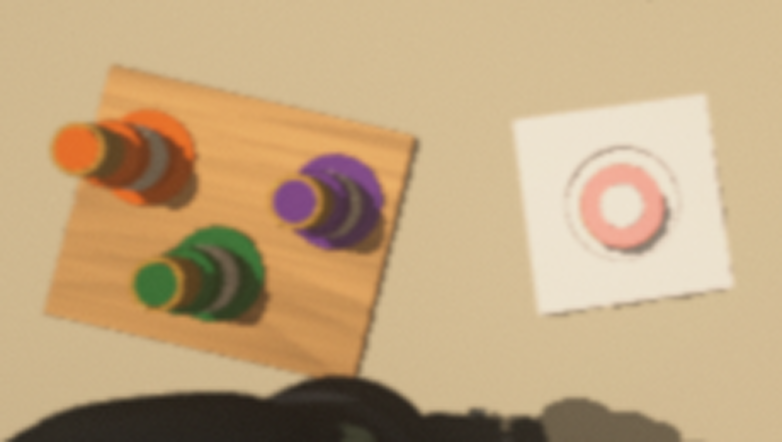

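Each bottle stands upright on the coaster of its own colour (caps orange 78,149, green 158,284, purple 298,201), and the tin sits inside the recess at 622,205. I'll do a last numeric check and hand in.

Run:
```python
from h import *
m=imaging.camera_model("top"); ok=True
f=lambda u,v,z:p2w(m,(70+(u+.5)/3.4-.5,150+(v+.5)/3.4-.5),z)[:2]
for k,(a,t) in dict(orange=((78,149,132),(581.7,315.2)),green=((158,284,132),(505.1,266.5)),purple=((298,201,132),(553,189.8)),tin=((622,205,48),(552.6,-.2))).items():
    e=f(*a)-t; print(k,e.round(1)); ok&=np.linalg.norm(e)<8
if ok: print(bot.sign_off())
```

```text
orange [-1.7 -0.6]
green [-1.8 -0.4]
purple [-2.  -1.7]
tin [-1.   0.9]
the job is handed in; nothing more can be done
None
```

I handed the job in at about 75 s: the tin is in the gift tray's recess and each bottle stands upright on its own coaster, all measured within 3 mm of centre; no verdict came back.

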